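# Make up two fitting kits in shadow-foam trays

## Task

Make up the two fitting kits: the brass flange, the blue screwdriver and the black clear-lidded parts box go into the orange-lined foam tray, and the large steel flange and the red screwdriver into the white-lined tray, where the loupe is already packed. Lay each thing down into its own cut-out so that it sits flat on the bottom (drivers with the handle in the wide end of the slot), and leave the yellow screwdriver and the small steel flange where they are.

Things in the scene. Friction and masses are not known exactly. Their poses are not given: they have to be found in the camera images.
- orange_tray: Grey tray 156 x 188 x 14 mm, fixed; dark foam, top z = 12, cut-outs 4.5 deep, orange lining. Origin: underside centre. In mm: driver slot along y, centre (-39, 0), 134 long, 28 wide (handle) from y = -12 to the +y end, 16 wide (blade) below; handle middle at (-39, 29); there a finger notch 34 (y) x 62 (x); round 44 at (36, 55) for the brass flange; square 68 at (36, -45) for the parts box.
- white_tray: Grey tray 156 x 188 x 14 mm, fixed; dark foam, top z = 12, cut-outs 4.5 deep, white lining. Origin: underside centre. In mm: driver slot along y, centre (-39, 0), 127 long, 28 wide (handle) from y = -12 to the +y end, 16 wide (blade) below; handle middle at (-39, 25); there a finger notch 34 (y) x 62 (x); round 64 at (36, -45) for the large flange; at (36, 45) a black loupe 11 thick, fixed.
- brass_flange: brass-coloured turned flange lying on its broad foot on the bench, bore up: foot 30 mm across and 10 mm high with upright sides (grip only here, low down: higher up the fingers slip off), a hub above it to a height of 26 mm (solid for contact: it narrows like a cone from the foot to the hub's top). Origin: centre of its underside, z up.
- large_flange: the larger steel turned flange lying on its broad foot on the bench, bore up: foot 50 mm across and 8.5 mm high with upright sides (grip only here, low down: higher up the fingers slip off), a hub above it to a height of 22 mm (solid for contact: it narrows like a cone from the foot to the hub's top). Origin: centre of its underside, z up.
- small_flange: the smaller steel turned flange lying on its broad foot on the bench, bore up: foot 36 mm across and 7.5 mm high with upright sides (grip only here, low down: higher up the fingers slip off), a hub above it to a height of 20 mm (solid for contact: it narrows like a cone from the foot to the hub's top). Origin: centre of its underside, z up. Not needed: it stays where it is.
- parts_box: flat square parts box lying on the bench, black base 50 x 50 x 9 mm with a clear lid (fixed shut) over a grey dotted insert to 13 mm height and a 4 mm lip in the middle of its -x side. Grip it across two sides, 50 mm. Origin: centre of its underside, z up. It may lie in its cut-out in any of the four quarter turns.
- blue_driver_handle (a point): blue-handled screwdriver, 120 mm long, lying on the green mat (its top 4 mm above the bench). This point: middle of the handle, on its axis, 7 mm above what it lies on; the handle is a cylinder 14 mm thick and 62 mm long and holds nearly all the weight. y axis: along the driver towards the handle's end; the thin blade points to -y. z up at the start.
- red_driver_handle (a point): red-handled screwdriver, 113 mm long, lying on the green mat (its top 4 mm above the bench). This point: middle of the handle, on its axis, 7 mm above what it lies on; the handle is a cylinder 14 mm thick and 62 mm long and holds nearly all the weight. y axis: along the driver towards the handle's end; the thin blade points to -y. z up at the start.
- usb_camera_stand: Black camera stand that stays put between the two sides of the bench: foot 100 x 130 x 10 mm, on it a post and a camera up to 0.22 m high. Keep the gripper clear of it: pass in front of it (x below 0.5) or above. Origin: centre of its underside.
- yellow_driver_handle (a point): yellow-handled screwdriver, 127 mm long, lying on the green mat (its top 4 mm above the bench). This point: middle of the handle, on its axis, 7 mm above what it lies on; the handle is a cylinder 14 mm thick and 62 mm long and holds nearly all the weight. y axis: along the driver towards the handle's end; the thin blade points to -y. z up at the start. Not needed: it stays where it is.
Not all that is in view belongs to the job. Leave any green look-alike of the large_flange alone.

How it is judged:
At the end, for the whole second after the job is handed in: All five lie in their own cut-outs, each within 11 mm of its centre (drivers: the middle of the handle at its place, within 0.3 rad of the slot), down on the bottom within 2 mm, flanges and box level within 0.07 rad, released and at rest; the other flange and driver were not moved over 30 mm (x of brass_flange in the frame of orange_tray between 0.025 and 0.047 m and y of brass_flange in the frame of orange_tray between 0.044 and 0.066 m and z of brass_flange in the frame of orange_tray between 0.0055 and 0.0095 m and angle between each of brass_flange, parts_box, large_flange's own z axis and vertical below 0.07 rad and linear speed of each of brass_flange, parts_box, large_flange below 0.02 m/s and x of parts_box in the frame of orange_tray between 0.025 and 0.047 m and y of parts_box in the frame of orange_tray between -0.056 and -0.034 m and z of parts_box in the frame of orange_tray between 0.0055 and 0.0095 m and x of large_flange in the frame of white_tray between 0.025 and 0.047 m and y of large_flange in the frame of white_tray between -0.056 and -0.034 m and z of large_flange in the frame of white_tray between 0.0055 and 0.0095 m and x of blue_driver_handle in the frame of orange_tray between -0.05 and -0.028 m and y of blue_driver_handle in the frame of orange_tray between 0.018 and 0.04 m and z of blue_driver_handle in the frame of orange_tray between 0.0127 and 0.0167 m and angle between the y axis of blue_driver_handle and the y axis of orange_tray, either way round below 0.3 rad and x of red_driver_handle in the frame of white_tray between -0.05 and -0.028 m and y of red_driver_handle in the frame of white_tray between 0.014 and 0.036 m and z of red_driver_handle in the frame of white_tray between 0.0127 and 0.0167 m and angle between the y axis of red_driver_handle and the y axis of white_tray, either way round below 0.3 rad); the robot touches nothing.
It fails at once if the small steel flange is moved more than 30 mm (distance of small_flange from where it was at the start of the episode above 0.03 m).
It fails at once if the yellow screwdriver is moved more than 30 mm (distance of yellow_driver_handle from where it was at the start of the episode above 0.03 m).
It also fails if it takes over 122 s, if anything falls off the work surface, if the arm or the gripper's body presses on something with over 40 N, if the wrist force passes 120 N, or if a joint passes its speed limit or range.

## Robot

A 6-joint arm with a two-finger parallel gripper is mounted at the origin on a cart in front of the work surface, level with it; the furniture and walls round the work are solid. World frame = base frame: x ahead of the robot, y to its left, z up, the work surface at z = 0. Lengths are in m, angles in rad, forces in N, time in s.
With the tool pointing down it reaches from about 0.375 to 0.9 m from the base axis. Payload 3.1 kg.
Tool frame: the origin (TCP) lies at the centre of the arm's flange, where the gripper is bolted on; the fingertips stand 173 mm ahead of it and the grasp point (between the pads) lies 155 mm ahead of it; z points along the fingers, x is the direction in which the jaws open and shut, and the axes are right-handed (so a half turn about z gives the same grasp; the last joint's range is limited). The gripper opens to 85 mm and grips with 20 to 120 N. Pads are 22 mm wide; open, the fingers measure 114 mm over their backs; the gripper's body (76 mm by 85 mm) begins 54 mm behind the grasp point. The pads swing forward as they close: fully open they stand 13 mm farther back than shut.
Start: joints at [1.069, 0.527, 1.433, -0, 1.181, -0.178], TCP at [0.198, 0.593, 0.405] pointing down, gripper open.
Joint ranges: [-3.08, 3.08], [-0.75, 2.2], [0.22, 2.44], [-1.43, 4.57], [0, 2.65], [-2.85, 2.85]. Speed limits (rad/s): [2.79, 2.79, 3.14, 3.14, 3.14, 3.14].

## Interface

Orientations are given as a unit quaternion [x, y, z, w].
In Python, from station import manip gives the robot as it stands.
- The arm moves only by the shell command python3 -m jog 'ROWS' [OPENING] [FORCE]. ROWS is JSON, a list that holds one entry, the list of rows, each a list of 4 numbers: the shift along the world's x, y, z in mm, then the turn about the world's z in degrees. A call has exactly 8 rows; each row shifts and turns the commanded pose from where the row before left it; what a row does not reach is not made up. A row lasts 1/8 s, in which the tool goes at most 62.5 mm and 10.7 degrees, less where a joint would pass 70% of its speed; a pose out of reach is approached as far as the arm can. A call is refused whole if a number of a shift passes 62.5 or a number of a turn 10.7, either way. A call with a gripper value outside its range is refused whole. OPENING is the opening in per cent of the stroke, from 0 (shut) to 100 (fully open), set as the call begins (- or left out, the last holds). The fingers move at their own pace and stop on an object; FORCE is the grip in N (left out, the last holds). Time passes only in rows, so rows that do not move let the fingers close, or fill a call up. It gives the time, the measured TCP pose, the force and the opening at its end, in the units of the state.
- manip.sense(): the state, without advancing time (a new reading comes with each control period).
- manip.snapshot(name): name is "scene" or "top" or "wrist"; returns the picture (400x640x3 uint8, red, green, blue); there is no depth.
- manip.camera_info(name): a dict with "fx", "fy", "cx", "cy" (pixels), "R" (3x3) and "t" (3): a world point X has camera coordinates R X + t. Camera axes: x right, y down, z forward; pixel columns grow to the right and rows downward; lengths in m; the calibration is good to about 2 mm. A picture is of the moment at which its call begins: read the wrist's pose just before it. camera_info takes no time and is no camera call; for the wrist camera it gives the pose at the moment of the call.
- manip.sign_off(): hands the job in, once; it reports no verdict.
The state is a dict: "t": time; "q": joint angles; "qd": joint speeds; "tau": joint torques, N m; "tcp_pos": TCP position; "tool_rot": TCP orientation; "force": force on the tool from outside, world axes, zero at the start; "ft_torque": the same for the moment, N m; "finger_gap": opening from 0.0 (shut) to 1.0 (fully open).
Only numpy, scipy, OpenCV 4.12 (cv2) and the standard library are available. Lean on these libraries where they do the work, as an engineer would, in place of code of your own. Each camera call takes 0.05 s, during which the arm holds its last target. There are 200 camera calls.

## Working session

There is one attempt and no reset: what is moved stays moved. The work goes in short steps, Python scripts to look and compute and a shell command to move; the robot and the scene stay as the last step left them, time stands still between calls to the robot, and variables do not carry over. Pictures are saved under pics/ and viewed, about 12 in all and at most 16, crops included, and the job is handed in when it is done.

```bash
mkdir -p pics; ls; python3 - <<'E'
from station import manip
import cv2, json
for n in("top","scene"):
    im=manip.snapshot(n); cv2.imwrite(f"pics/{n}0.png",im[:,:,::-1])
    c=manip.camera_info(n); print(n,c)
print(manip.sense())
E
```

```text
pics
top {'fx': 378.4604962382295, 'fy': 378.4604962382295, 'cx': 321.8217039141886, 'cy': 197.43510505251933, 'R': array([[-0.02030289, -0.99971883,  0.0122494 ],
       [-0.98479221,  0.01788229, -0.17281356],
       [ 0.17254592, -0.01557173, -0.98487838]]), 't': array([-0.00978096,  0.5317868 ,  1.23666209])}
scene {'fx': 378.9356339400183, 'fy': 378.9356339400183, 'cx': 320.9251321493114, 'cy': 199.1831319890783, 'R': array([[ 0.75026076, -0.66062179,  0.0262229 ],
       [-0.26622484, -0.33817821, -0.90264048],
       [ 0.60517199,  0.67023454, -0.42959577]]), 't': array([-0.39880602,  0.17063675,  0.78434437])}
{'t': 0.1, 'q': array([ 1.06947884e+00,  5.28397496e-01,  1.43376252e+00, -3.40515489e-06,
        1.18141852e+00, -1.78500920e-01]), 'qd': array([ 0.00027334, -0.00210529,  0.00016084,  0.00118711,  0.00153962,
       -0.00160945]), 'tau': array([-1.25468490e-03, -4.43305278e+01, -1.78584981e+01, -2.76324581e-04,
        3.89687513e-03,  7.24202522e-06]), 'tcp_pos': array([0.19809886, 0.59245424, 0.40381992]), 'tool_rot': array([ 8.11552946e-01,  5.84278042e-01, -8.95352086e-04,  4.29278506e-04]), 'force': array([-0.32314029, -0.220082  , -0.52030962]), 'ft_torque': array([ 0.01554177,  0.06025243, -0.08268333]), 'finger_gap': 1.0035904459781393}
```

View pics/top0.png

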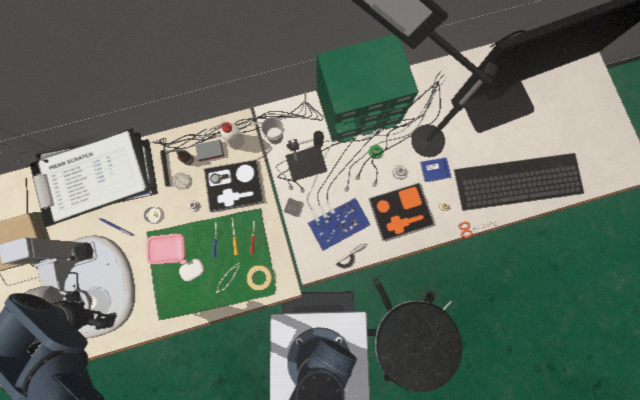

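View pics/scene0.png

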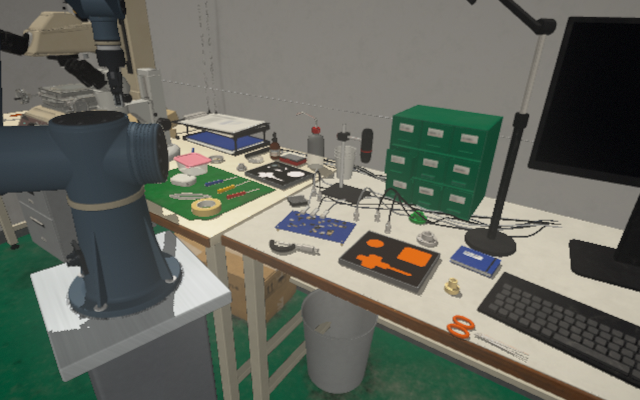

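Top view: white tray about (234,186), orange tray (401,210), drivers at (215/235/252, 240), brass flange (444,207), box perhaps (294,207), and flange candidates at (400,172), (181,181), (195,205). I'll enlarge it to settle these.

```bash
python3 - <<'E'
import cv2
im=cv2.imread("pics/top0.png")
a=cv2.resize(im[150:270,140:300],None,fx=5,fy=5,interpolation=cv2.INTER_CUBIC)
cv2.imwrite("pics/a.png",a)
b=cv2.resize(im[130:250,275:475],None,fx=4,fy=4,interpolation=cv2.INTER_CUBIC)
cv2.imwrite("pics/b.png",b)
E
```

```text
(no output)
```

View pics/a.png

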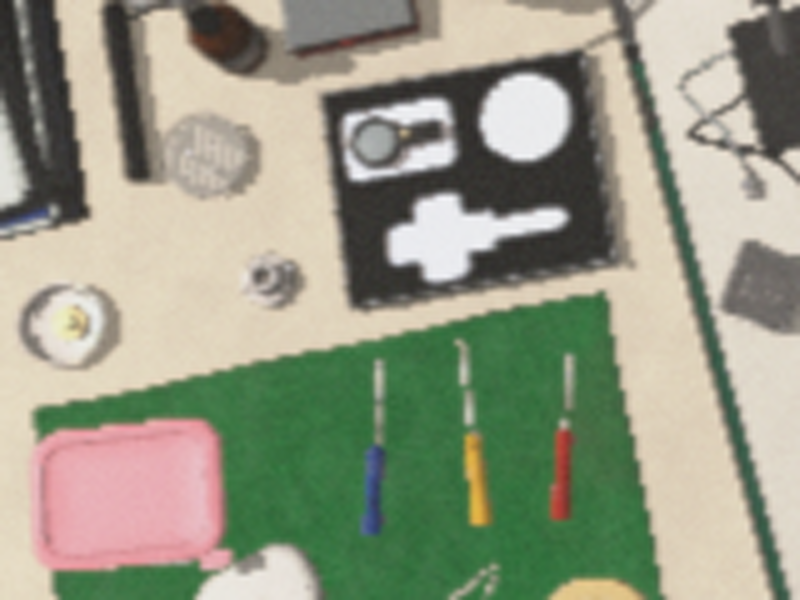

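View pics/b.png

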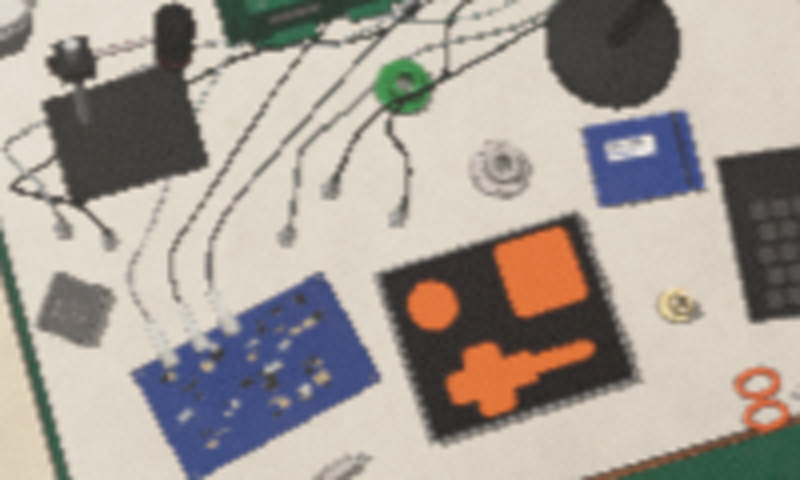

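Enlarged: the box (grey dotted, 76,310 in b) lies left of the blue board. The large steel flange is (502,168) in b, the small one (270,280) in a, brass (680,306) in b, and both trays' +y points left in the image. Drivers have handles towards the robot. Next, the positions.

```bash
cat > h.py <<'E'
import numpy as np
from station import manip
def world(name,uv,z,c=None):
    c=c or manip.camera_info(name); R=np.array(c["R"]);t=np.array(c["t"])
    uv=np.atleast_2d(uv).astype(float)
    d=np.c_[(uv[:,0]-c["cx"])/c["fx"],(uv[:,1]-c["cy"])/c["fy"],np.ones(len(uv))]@R
    o=-R.T@t
    return o+d*((z-o[2])/d[:,2])[:,None]
def pix(name,X,c=None):
    c=c or manip.camera_info(name); Y=np.atleast_2d(X)@np.array(c["R"]).T+np.array(c["t"])
    return np.c_[c["fx"]*Y[:,0]/Y[:,2]+c["cx"],c["fy"]*Y[:,1]/Y[:,2]+c["cy"]]
def fit(local,wld):
    "2D rigid fit -> yaw(deg), origin, residuals mm"
    l=np.array(local,float);w=np.array(wld)[:,:2]
    a=l-l.mean(0);b=w-w.mean(0)
    th=np.arctan2((a[:,0]*b[:,1]-a[:,1]*b[:,0]).sum(),(a*b).sum())
    M=np.array([[np.cos(th),-np.sin(th)],[np.sin(th),np.cos(th)]])
    o=w.mean(0)-M@l.mean(0)
    return np.degrees(th),o,np.linalg.norm(l@M.T+o-w,axis=1)*1000
E
python3 - <<'E'
from h import *
np.set_printoptions(precision=4,suppress=True)
A=lambda *p:[(x/5+140-.4,y/5+150-.4) for x,y in p]
B=lambda *p:[(x/4+275-.4,y/4+130-.4) for x,y in p]
print("white",fit([(.036,-.045),(-.039,.0635),(-.039,-.0635)],world("top",A((525,117),(388,243),(570,216)),.0075)))
print("orange",fit([(.036,.055),(.036,-.045),(-.039,.067),(-.039,-.067)],world("top",B((433,306),(542,272),(447,388),(596,347)),.0075)))
for n,p,z in [("small",A((268,286)),.0075),("blue",A((378,365),(372,530)),.011),("yel",A((460,345),(481,522)),.011),("red",A((569,358),(561,517)),.011)]: print(n,world("top",p,z))
for n,p,z in [("large",B((501,172)),.008),("brass",B((680,306)),.01),("box",B((76,310)),.013),("boxc",B((60,272),(114,291),(96,347),(40,326)),.01),("stand",B((128,135)),.01)]: print(n,world("top",p,z))
print("wrist",manip.camera_info("wrist"))
E
```

```text
white (np.float64(8.517033236063138), array([0.589 , 0.2872]), array([1.8818, 1.3759, 1.4038]))
orange (np.float64(15.394991797142913), array([ 0.4854, -0.2963]), array([1.9295, 0.2197, 2.0893, 1.7561]))
small [[0.5135 0.4256 0.0075]]
blue [[0.4567 0.3472 0.011 ]
 [0.3446 0.3481 0.011 ]]
yel [[0.4694 0.2914 0.011 ]
 [0.3485 0.2747 0.011 ]]
red [[0.459  0.2164 0.011 ]
 [0.3508 0.2207 0.011 ]]
large [[ 0.6225 -0.2989  0.008 ]]
brass [[ 0.4994 -0.4481  0.01  ]]
box [[0.5052 0.0778 0.013 ]]
boxc [[0.5393 0.0917 0.01  ]
 [0.5217 0.0449 0.01  ]
 [0.473  0.061  0.01  ]
 [0.4922 0.1092 0.01  ]]
stand [[0.6614 0.0308 0.01  ]]
wrist {'fx': 290.06863355858235, 'fy': 290.06863355858235, 'cx': 320.9250609988424, 'cy': 195.86955921390538, 'R': array([[ 0.3179,  0.9481, -0.0021],
       [ 0.9081, -0.3038,  0.2882],
       [ 0.2726, -0.0936, -0.9576]]), 't': array([-0.6229, -0.0382,  0.3819])}
```

```bash
python3 -m jog '[[[36,-49,-20,3.7],[36,-49,-20,3.7],[36,-49,-20,3.7],[36,-49,-20,3.7],[36,-49,-20,3.7],[0,0,0,0],[0,0,0,0],[0,0,0,0]]]' 47 40
python3 - <<'E'
from h import *
import cv2,pickle
c=manip.camera_info("wrist"); im=manip.snapshot("wrist"); pickle.dump(c,open("pics/w1.pkl","wb"))
im=im[:,:,::-1].copy()
cv2.imwrite("pics/w1.png",im)
print(pix("wrist",[(.3756,.348,.011),(.3818,.2195,.011),(.589,.2872,.012)],c))
E
```

```text
t: 1.1
tcp_pos: [0.3733, 0.3546, 0.3075]
tool_rot: [0.706, 0.708, 0.0, -0.0]
force: [0.7, -0.6, -0.9]
finger_gap: 0.467
[[315.04265097 190.59227772]
 [181.97449803 196.64080668]
 [263.86807086 366.52798677]]
```

View pics/w1.png

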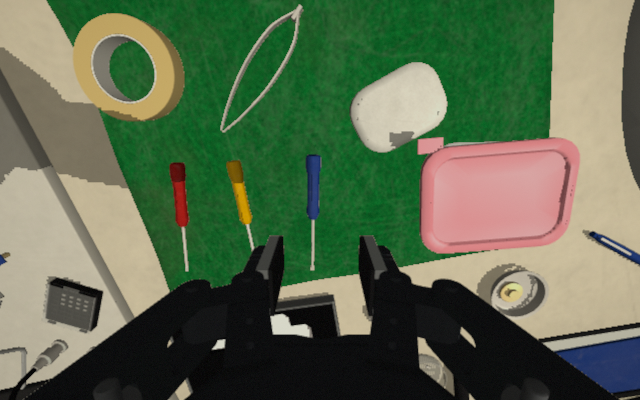

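Blue handle runs from (314,155) to (313,219) with its tip at (312,269); red (177,163)–(183,226), tip (187,271); yellow between them. The gap between fingers is right over the blue blade.

```bash
python3 - <<'E'
from h import *
import pickle
np.set_printoptions(precision=4,suppress=True)
c=pickle.load(open("pics/w1.pkl","rb"))
for n,p in [("blue",[(314,155),(313,219),(312,269)]),("red",[(177,163),(183,226),(187,271)])]:
    w=world("",p,.011,c);print(n,w,w[:2].mean(0),"len",np.linalg.norm(w[0]-w[2]),"ang",np.degrees(np.arctan2(*(w[1]-w[0])[1::-1])))
print(manip.sense()["tcp_pos"],manip.sense()["tool_rot"])
E
```

```text
blue [[0.3414 0.3472 0.011 ]
 [0.4048 0.3458 0.011 ]
 [0.4607 0.3444 0.011 ]] [0.3731 0.3465 0.011 ] len 0.11932117184478006 ang -1.2237499546539279
red [[0.349  0.2194 0.011 ]
 [0.4124 0.2163 0.011 ]
 [0.4632 0.2136 0.011 ]] [0.3807 0.2178 0.011 ] len 0.11430827956181915 ang -2.7460888151076173
[0.3731 0.3546 0.3075] [0.7063 0.7079 0.0004 0.    ]
```

```bash
python3 -m jog '[[[1,-8,-30,-1.3],[0,0,-35,0],[0,0,-30,0],[0,0,-18,0],[0,0,-8,0],[0,0,0,0],[0,0,0,0],[0,0,0,0]]]'
```

```text
t: 2.15
tcp_pos: [0.3752, 0.3457, 0.1869]
tool_rot: [0.715, 0.699, 0.001, 0.0]
force: [0.4, -0.1, 1.1]
finger_gap: 0.468
```

```bash
python3 -m jog '[[[0,0,-5,0],[0,0,-3,0],[0,0,0,0],[0,0,0,0],[0,0,0,0],[0,0,0,0],[0,0,0,0],[0,0,0,0]]]' 0 50
```

```text
t: 3.15
tcp_pos: [0.3751, 0.3455, 0.1797]
tool_rot: [0.715, 0.699, 0.001, 0.0]
force: [-1.5, -1.2, 15.7]
finger_gap: 0.141
```

```bash
python3 -m jog '[[[0,0,40,0],[0,0,60,0],[5,-52,0,-6.1],[5,-52,0,-6.1],[5,-52,0,-6.1],[5,-52,0,-6.1],[5,-52,0,-6.1],[5,-52,0,-6.1]]]'
python3 -m jog '[[[6,-52,0,-6.1],[6,-52,0,-6.1],[6,-52,0,-6.1],[6,-52,0,-6.1],[6,-52,0,-6.1],[6,-52,0,-6.1],[0,0,0,0],[0,0,0,0]]]'
python3 - <<'E'
from h import *
import cv2,pickle
c=manip.camera_info("wrist"); im=manip.snapshot("wrist"); pickle.dump(c,open("pics/w2.pkl","wb"))
cv2.imwrite("pics/w2.png",im[:,:,::-1])
E
```

```text
t: 4.15
tcp_pos: [0.405, 0.0318, 0.278]
tool_rot: [0.899, 0.438, 0.0, 0.0]
force: [0.7, 0.3, -0.0]
finger_gap: 0.141
t: 5.15
tcp_pos: [0.4403, -0.2781, 0.2775]
tool_rot: [0.991, 0.135, -0.001, -0.001]
force: [0.6, -0.1, -0.8]
finger_gap: 0.142
```

View pics/w2.png

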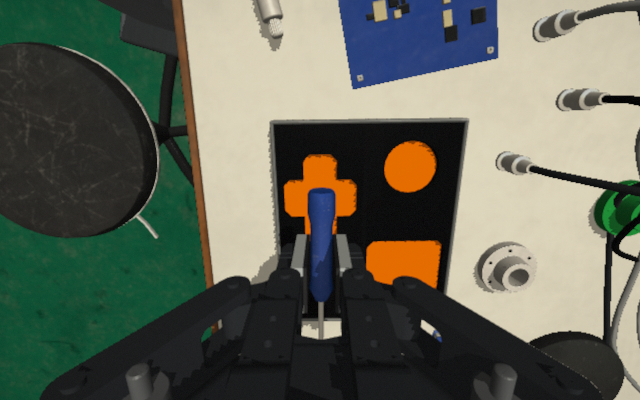

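Driver held firm. Handle end at (320,190), ferrule at (321,300); orange notch centre (320,198), round (410,167), tray far corners (272,122) and (467,119); large flange at right (510,270).

```bash
python3 - <<'E'
from h import *
import pickle
np.set_printoptions(precision=4,suppress=True)
c=pickle.load(open("pics/w2.pkl","rb"))
o=[(.036,.055),(-.070,.029),(-.008,.029),(.002,-.011),(.07,-.011)]
w=world("",[(410,167),(284,198),(357,198),(367,241),(440,241)],.0075,c)
# tray corners at z=.014
w2=world("",[(272,122),(467,119)],.014,c)
l=o+[(-.078,.094),(.078,.094)]
th,org,r=fit(l,np.r_[w,w2]);print(th,org,r)
t=np.radians(th);M=np.array([[np.cos(t),-np.sin(t)],[np.sin(t),np.cos(t)]])
for n,p in dict(blue=(-.039,.029),brass=(.036,.055),box=(.036,-.045)).items(): print(n,org+M@p)
h=world("",[(320,190),(321,300)],.1088,c);d=h[0]-h[1];print("handle",h,h.mean(0),np.linalg.norm(d),np.degrees(np.arctan2(d[1],d[0])))
print("large top",world("",[(515,278)],.022,c),"foot",world("",[(505,267)],.006,c))
s=manip.sense();print(s["tcp_pos"],s["tool_rot"])
E
```

```text
15.903858545153238 [ 0.4857 -0.2973] [1.2062 1.1179 0.6274 1.409  1.7127 1.2337 2.0915]
blue [ 0.4402 -0.2801]
brass [ 0.5052 -0.2345]
box [ 0.5326 -0.3307]
handle [[ 0.4306 -0.2459  0.1088]
 [ 0.4483 -0.308   0.1088]] [ 0.4394 -0.2769  0.1088] 0.06459337108387786 105.88928337824044
large top [[ 0.626  -0.3013  0.022 ]] foot [[ 0.626  -0.2996  0.006 ]]
[ 0.4403 -0.2774  0.2776] [ 0.9908  0.1352 -0.0008 -0.0012]
```

```bash
python3 -m jog '[[[1,-3,-30,0],[0,0,-30,0],[0,0,-20,0],[0,0,-10,0],[0,0,-4,0],[0,0,0,0],[0,0,0,0],[0,0,0,0]]]'
```

```text
t: 6.2
tcp_pos: [0.4421, -0.2817, 0.1846]
tool_rot: [0.991, 0.135, 0.0, 0.0]
force: [0.6, -0.9, -0.6]
finger_gap: 0.142
```

```bash
python3 -m jog '[[[0,0,-0.5,0],[0,0,0,0],[0,0,0,0],[0,0,0,0],[0,0,0,0],[0,0,0,0],[0,0,0,0],[0,0,0,0]]]' 45
```

```text
t: 7.2
tcp_pos: [0.442, -0.2815, 0.1836]
tool_rot: [0.991, 0.135, -0.0, -0.0]
force: [0.9, -0.2, -0.5]
finger_gap: 0.445
```

```bash
python3 -m jog '[[[0,0,40,0],[0,0,56,0],[14,-41,0,0],[14,-41,0,0],[14,-41,0,0],[15,-43,0,0],[0,0,0,0],[0,0,0,0]]]' 60
python3 - <<'E'
from h import *
import cv2,pickle
c=manip.camera_info("wrist"); im=manip.snapshot("wrist"); pickle.dump(c,open("pics/w3.pkl","wb"))
cv2.imwrite("pics/w3.png",im[:,:,::-1])
print(pix("",[(.4994,-.4481,.01)],c))
E
```

```text
t: 8.2
tcp_pos: [0.4985, -0.4468, 0.2789]
tool_rot: [0.991, 0.135, -0.001, -0.001]
force: [-0.3, 0.0, 0.6]
finger_gap: 0.597
[[321.98242898 198.24461413]]
```

View pics/w3.png

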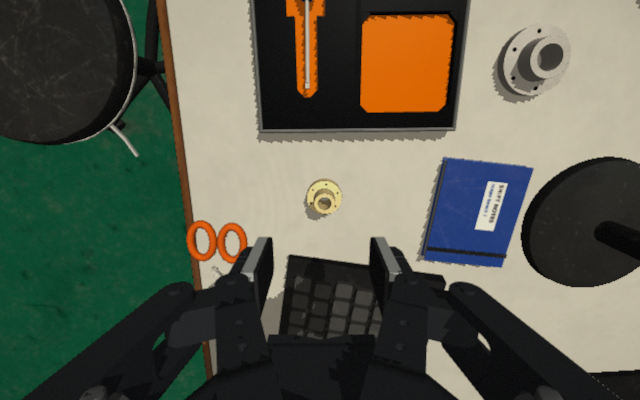

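Brass foot centre is near (323,195), hub top (324,203); the blue blade lies in its slot (308,50). The keyboard is under the far fingers, to be kept in mind.

```bash
python3 - <<'E'
from h import *
import pickle,cv2
np.set_printoptions(precision=4,suppress=True)
c=pickle.load(open("pics/w3.pkl","rb"))
im=cv2.imread("pics/w3.png");h=cv2.cvtColor(im,cv2.COLOR_BGR2HSV)
m=cv2.inRange(h,(18,60,60),(32,255,255));m[:165]=0;m[225:]=0;m[:,:290]=0;m[:,355:]=0
print(cv2.boundingRect(m))
print(world("",[(323,195)],.01,c),world("",[(324,203)],.026,c))
print("keyboard near edge",world("",[(290,257),(385,268)],.015,c))
l=world("",[(505,62),(565,62)],.0085,c);print("large",l,world("",[(547,57)],.022,c))
print(world("",[(427,262),(420,258)],.0,c))
E
```

```text
(307, 178, 35, 37)
[[ 0.4995 -0.445   0.01  ]] [[ 0.5007 -0.4468  0.026 ]]
keyboard near edge [[ 0.486  -0.5079  0.015 ]
 [ 0.5724 -0.4956  0.015 ]]
large [[ 0.6053 -0.3061  0.0085]
 [ 0.6496 -0.2939  0.0085]] [[ 0.6259 -0.299   0.022 ]]
[[ 0.6154 -0.4861  0.    ]
 [ 0.6073 -0.4839  0.    ]]
```

```bash
python3 -m jog '[[[1.5,1,-30,0],[0,0,-35,0],[0,0,-25,0],[0,0,-10,0],[0,0,-3.5,0],[0,0,0,0],[0,0,0,0],[0,0,0,0]]]' 50 
python3 -m jog '[[[0,0,0,0],[0,0,0,0],[0,0,0,0],[0,0,0,0],[0,0,0,0],[0,0,0,0],[0,0,0,0],[0,0,0,0]]]' 0 60
```

```text
t: 9.25
tcp_pos: [0.5006, -0.4468, 0.1769]
tool_rot: [0.991, 0.135, 0.0, 0.001]
force: [0.5, 0.3, -0.7]
finger_gap: 0.505
t: 10.25
tcp_pos: [0.5006, -0.4467, 0.177]
tool_rot: [0.991, 0.135, 0.0, 0.0]
force: [-0.7, 0.9, 5.9]
finger_gap: 0.308
```

```bash
python3 -m jog '[[[0,0,20,0],[0,0,50,0],[1,43,0,0],[1,43,0,0],[1,42,0,0],[1,42,0,0],[0.6,42,0,0],[0,0,0,0]]]'
python3 - <<'E'
from h import *
import cv2,pickle
c=manip.camera_info("wrist"); im=manip.snapshot("wrist"); pickle.dump(c,open("pics/w4.pkl","wb"))
cv2.imwrite("pics/w4.png",im[:,:,::-1])
E
```

```text
t: 11.25
tcp_pos: [0.5045, -0.2313, 0.2466]
tool_rot: [0.991, 0.137, -0.001, -0.001]
force: [-0.4, -0.6, -0.7]
finger_gap: 0.31
```

View pics/w4.png

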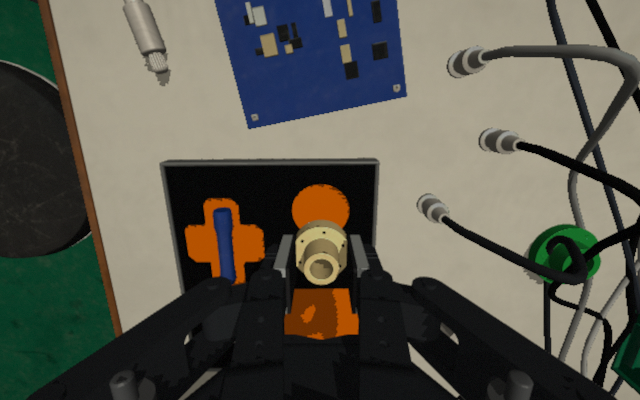

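Brass held level over the round cut-out (320,206), and the blue driver lies in its slot and notch (223,243).

```bash
python3 - <<'E'
from h import *
import pickle
np.set_printoptions(precision=4,suppress=True)
c=pickle.load(open("pics/w4.pkl","rb"))
print(world("",[(320,206)],.0075,c), world("",[(320,268)],.0696+.026,c), manip.sense()["tcp_pos"])
w=world("",[(223,212),(227,280)],.0145,c);print(w,w.mean(0))
E
python3 -m jog '[[[0.7,-3,-20,0],[0,0,-20,0],[0,0,-12,0],[0,0,-5,0],[0,0,-2,0],[0,0,0,0],[0,0,0,0],[0,0,0,0]]]'
```

```text
[[ 0.503  -0.2303  0.0075]] [[ 0.5038 -0.2316  0.0956]] [ 0.5052 -0.2333  0.2468]
[[ 0.434  -0.2521  0.0145]
 [ 0.4474 -0.3086  0.0145]] [ 0.4407 -0.2803  0.0145]
t: 12.3
tcp_pos: [0.5059, -0.2375, 0.1875]
tool_rot: [0.991, 0.135, 0.0, 0.0]
force: [-0.6, 0.2, -0.4]
finger_gap: 0.309
```

```bash
python3 -m jog '[[[-1,3,0,0],[0,0,-2,0],[0,0,0,0],[0,0,0,0],[0,0,0,0],[0,0,0,0],[0,0,0,0],[0,0,0,0]]]'
python3 -m jog '[[[0,0,0,0],[0,0,0,0],[0,0,0,0],[0,0,0,0],[0,0,0,0],[0,0,0,0],[0,0,0,0],[0,0,0,0]]]' 43
```

```text
t: 13.3
tcp_pos: [0.5047, -0.2344, 0.1851]
tool_rot: [0.991, 0.135, -0.0, -0.0]
force: [-0.4, 1.2, 2.3]
finger_gap: 0.311
t: 14.3
tcp_pos: [0.5048, -0.2345, 0.1851]
tool_rot: [0.991, 0.135, -0.0, -0.0]
force: [0.5, 0.7, 0.4]
finger_gap: 0.428
```

```bash
python3 -m jog '[[[0,0,45,0],[0,0,55,0],[0,52,0,-6],[0,52,0,-6],[0,52,0,-6],[0,52,0,-6],[0,52,0,-6],[0,52,0,-6]]]' 75
python3 -m jog '[[[0,0,0,0],[0,0,0,0],[0,0,0,0],[0,0,0,0],[0,0,0,0],[0,0,0,0],[0,0,0,0],[0,0,0,0]]]'
python3 - <<'E'
from h import *
import cv2,pickle
c=manip.camera_info("wrist"); im=manip.snapshot("wrist"); pickle.dump(c,open("pics/w5.pkl","wb"))
cv2.imwrite("pics/w5.png",im[:,:,::-1])
E
```

```text
t: 15.3
tcp_pos: [0.5046, 0.0791, 0.2852]
tool_rot: [0.984, -0.18, 0.0, -0.0]
force: [1.2, -0.6, 0.5]
finger_gap: 0.753
t: 16.3
tcp_pos: [0.5048, 0.0775, 0.2851]
tool_rot: [0.984, -0.178, -0.0, -0.0]
force: [-0.6, 0.0, 0.6]
finger_gap: 0.747
```

View pics/w5.png

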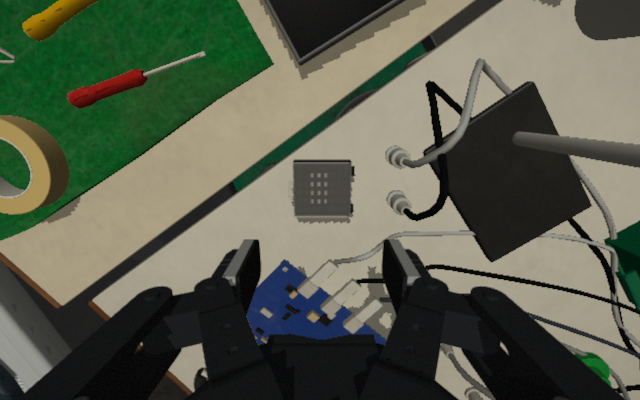

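Box spans (294..351, 160..221), with hinge lugs on its right side (353,171/208), so I'll grip the other two sides, a quarter turn away. The fingers have room there: the PCB starts at row 265.

```bash
python3 - <<'E'
from h import *
import pickle,cv2
np.set_printoptions(precision=4,suppress=True)
c=pickle.load(open("pics/w5.pkl","rb"))
im=cv2.imread("pics/w5.png")
m=(im.max(2)<125).astype(np.uint8)*255;m[:150]=0;m[235:]=0;m[:,:280]=0;m[:,:][:,365:]=0
m=cv2.morphologyEx(m,cv2.MORPH_OPEN,np.ones((9,9)))
r=cv2.minAreaRect(cv2.findNonZero(m));print(r)
b=cv2.boxPoints(r)
for z in(.009,.013):
    w=world("",b,z,c);print(w,w.mean(0),[np.degrees(np.arctan2(*(w[(i+1)%4]-w[i])[1::-1])) for i in range(4)],np.linalg.norm(w[1]-w[0]),np.linalg.norm(w[2]-w[1]))
E
```

```text
((323.0, 187.5), (55.0, 60.0), 90.0)
[[0.4934 0.114  0.009 ]
 [0.5417 0.0959 0.009 ]
 [0.5255 0.0482 0.009 ]
 [0.4744 0.0673 0.009 ]] [0.5087 0.0814 0.009 ] [np.float64(-20.53684445237301), np.float64(-108.7073215968924), np.float64(159.46050258548013), np.float64(67.87445695843364)] 0.05156663444213795 0.05039652480425103
[[0.494  0.1145 0.013 ]
 [0.5415 0.0967 0.013 ]
 [0.5256 0.0498 0.013 ]
 [0.4753 0.0686 0.013 ]] [0.5091 0.0824 0.013 ] [np.float64(-20.536844452373), np.float64(-108.70732159689244), np.float64(159.4605025854801), np.float64(67.87445695843358)] 0.050733538108828885 0.04958233243974741
```

```bash
python3 -m jog '[[[2,1.5,0,10],[0,0,-10,10],[0,0,-10,10],[0,0,-10,10],[0,0,-10,10],[0,0,-5,10],[0,0,-5,10],[0,0,-5,10]]]' 76
python3 -m jog '[[[0,0,-10,9.5],[0,0,-20,0],[0,0,-15,0],[0,0,-6,0],[0,0,0,0],[0,0,0,0],[0,0,0,0],[0,0,0,0]]]'
```

```text
t: 17.35
tcp_pos: [0.5069, 0.0791, 0.2299]
tool_rot: [0.867, 0.499, 0.0, 0.0]
force: [0.5, -0.5, -0.7]
finger_gap: 0.761
t: 18.35
tcp_pos: [0.5069, 0.079, 0.1794]
tool_rot: [0.824, 0.566, 0.0, 0.0]
force: [0.6, 0.1, 0.6]
finger_gap: 0.761
```

```bash
python3 -m jog '[[[0,0,-2.2,0],[0,0,-2.2,0],[0,0,0,0],[0,0,0,0],[0,0,0,0],[0,0,0,0],[0,0,0,0],[0,0,0,0]]]'
python3 -m jog '[[[0,0,0,0],[0,0,0,0],[0,0,0,0],[0,0,0,0],[0,0,0,0],[0,0,0,0],[0,0,0,0],[0,0,0,0]]]' 0 50
```

```text
t: 19.35
tcp_pos: [0.5068, 0.079, 0.1747]
tool_rot: [0.824, 0.566, 0.0, 0.0]
force: [-0.3, -0.3, 0.4]
finger_gap: 0.767
t: 20.35
tcp_pos: [0.5068, 0.079, 0.1751]
tool_rot: [0.824, 0.566, 0.0, 0.0]
force: [-1.0, 0.3, 5.7]
finger_gap: 0.568
```

```bash
python3 -m jog '[[[0,0,30,0],[0,0,60,0],[3,-51,0,4.6],[3,-51,0,4.6],[3,-51,0,4.6],[3,-51,0,4.6],[3,-51,0,4.6],[3,-51,0,4.6]]]'
python3 -m jog '[[[4,-51,0,4.6],[4,-52,0,4.7],[0,0,0,0],[0,0,0,0],[0,0,0,0],[0,0,0,0],[0,0,0,0],[0,0,0,0]]]'
python3 - <<'E'
from h import *
import cv2,pickle
c=manip.camera_info("wrist"); im=manip.snapshot("wrist"); pickle.dump(c,open("pics/w6.pkl","wb"))
cv2.imwrite("pics/w6.png",im[:,:,::-1])
E
```

```text
t: 21.35
tcp_pos: [0.5245, -0.2287, 0.2643]
tool_rot: [0.664, 0.747, 0.0, -0.0]
force: [0.0, -0.4, 0.6]
finger_gap: 0.567
t: 22.35
tcp_pos: [0.5329, -0.3296, 0.2648]
tool_rot: [0.602, 0.798, -0.0, 0.0]
force: [-0.0, -0.5, -0.8]
finger_gap: 0.571
```

View pics/w6.png

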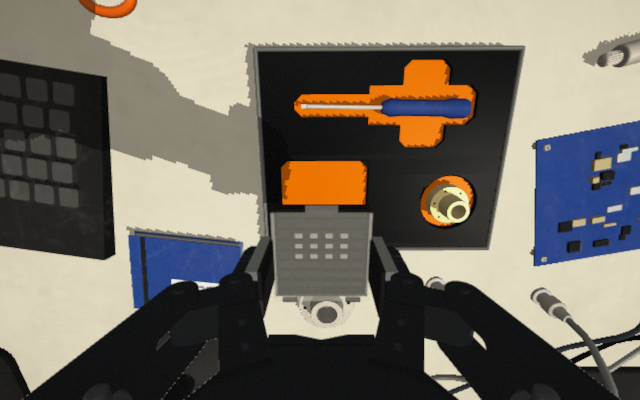

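Blue driver is seated in its slot and brass is in its round (447,203). The box is held square, lip at (325,208), over the square cut-out (281..367, top edge 161).

```bash
python3 - <<'E'
from h import *
import pickle
np.set_printoptions(precision=4,suppress=True)
c=pickle.load(open("pics/w6.pkl","rb"))
b=world("",[(272,212),(372,212),(367,296),(275,296)],.1027,c);print(b,b.mean(0),np.degrees(np.arctan2(*(b[1]-b[0])[1::-1])))
s=manip.sense();print(s["tcp_pos"])
# tray fit in this view: outer corners z=.014
w=world("",[(247,46),(524,46),(489,248)],.014,c)
w2=world("",[(281,185),(367,185),(294,104)],.0095,c)
th,o,r=fit([(-.078,-.094),(-.078,.094),(.078,.094)],w);print(th,o,r)
t=np.radians(th);M=np.array([[np.cos(t),-np.sin(t)],[np.sin(t),np.cos(t)]])
print("box target",o+M@[.036,-.045]);print("local",(w2[:,:2]-o)@M)
for z,p in((.0175,(444,200)),(.0335,(459,211)),(.0145,(428,108))): print((world("",[p],z,c)[:,:2]-o)@M)
E
```

```text
[[ 0.5157 -0.3605  0.1027]
 [ 0.5023 -0.3135  0.1027]
 [ 0.5484 -0.3006  0.1027]
 [ 0.562  -0.3481  0.1027]] [ 0.5321 -0.3307  0.1027] 105.90356215680669
[ 0.5329 -0.3297  0.2648]
16.549274975382513 [ 0.4849 -0.2965] [2.6519 1.8264 1.1842]
box target [ 0.5322 -0.3293]
local [[ 0.0219 -0.0787]
 [ 0.0226 -0.0092]
 [-0.0404 -0.0658]]
[[0.0335 0.0508]]
[[0.037  0.0558]]
[[-0.0364  0.0326]]
```

```bash
python3 -m jog '[[[0,0.5,-25,0],[0,0,-25,0],[0,0,-18,0],[0,0,-8,0],[0,0,-4,0],[0,0,-1.2,0],[0,0,0,0],[0,0,0,0]]]'
python3 -m jog '[[[0,0,0,0],[0,0,0,0],[0,0,0,0],[0,0,0,0],[0,0,0,0],[0,0,0,0],[0,0,0,0],[0,0,0,0]]]' 68
```

```text
t: 23.4
tcp_pos: [0.533, -0.3297, 0.1841]
tool_rot: [0.602, 0.798, -0.0, 0.001]
force: [0.7, -0.0, 0.1]
finger_gap: 0.566
t: 24.4
tcp_pos: [0.5328, -0.3295, 0.1834]
tool_rot: [0.602, 0.798, 0.0, -0.0]
force: [-0.1, 0.2, 0.9]
finger_gap: 0.68
```

```bash
python3 -m jog '[[[0,0,40,0],[0,0,45,0],[31,10,0,0],[31,10,0,0],[31.3,9.5,0,0],[0,0,-35,0],[0,0,-30,0],[0,0,0,0]]]' 76
python3 -m jog '[[[0,0,-14,0],[0,0,-10,0],[0,0,-4,0],[0,0,0,0],[0,0,0,0],[0,0,0,0],[0,0,0,0],[0,0,0,0]]]'
```

```text
t: 25.4
tcp_pos: [0.625, -0.2991, 0.2006]
tool_rot: [0.602, 0.798, -0.0, -0.003]
force: [0.2, -0.6, 0.2]
finger_gap: 0.761
t: 26.4
tcp_pos: [0.6261, -0.3, 0.1756]
tool_rot: [0.603, 0.798, 0.0, 0.0]
force: [-0.4, -1.3, 0.1]
finger_gap: 0.758
```

```bash
python3 -m jog '[[[0,0,-2,0],[0,0,0,0],[0,0,0,0],[0,0,0,0],[0,0,0,0],[0,0,0,0],[0,0,0,0],[0,0,0,0]]]'
python3 -m jog '[[[0,0,0,0],[0,0,0,0],[0,0,0,0],[0,0,0,0],[0,0,0,0],[0,0,0,0],[0,0,0,0],[0,0,0,0]]]' 0 60
```

```text
t: 27.4
tcp_pos: [0.6261, -0.3, 0.1735]
tool_rot: [0.602, 0.798, -0.0, 0.0]
force: [0.1, 0.6, -1.1]
finger_gap: 0.761
t: 28.4
tcp_pos: [0.6262, -0.3, 0.1742]
tool_rot: [0.602, 0.798, 0.0, 0.0]
force: [-1.5, 1.1, 5.7]
finger_gap: 0.542
```

```bash
python3 -m jog '[[[0,0,10,0],[0,0,30,0],[-10,8,45,0],[-30,24,0,0],[-36,30,0,0],[-36,30,0,0],[-36,30,0,0],[-36,30,0,0]]]'
```

```text
t: 29.4
tcp_pos: [0.4409, -0.1472, 0.2586]
tool_rot: [0.602, 0.798, -0.0, 0.0]
force: [0.7, 0.3, -2.9]
finger_gap: 0.541
```

```bash
python3 -m jog '[[[0,45,0,-8],[0,50,0,-9],[0,50,0,-9],[0,50,0,-9],[0,50,0,-9],[0,50,0,-8],[30,17,0,0],[32,17,0,0]]]'
python3 -m jog '[[[32,17,0,0],[32,17,0,0],[32,17,0,0],[33,17,0,0],[0,0,0,0],[0,0,0,0],[0,0,0,0],[0,0,0,0]]]'
python3 - <<'E'
from h import *
import cv2,pickle
c=manip.camera_info("wrist"); im=manip.snapshot("wrist"); pickle.dump(c,open("pics/w7.pkl","wb"))
cv2.imwrite("pics/w7.png",im[:,:,::-1])
E
```

```text
t: 30.4
tcp_pos: [0.5043, 0.1824, 0.2586]
tool_rot: [0.891, 0.454, -0.0, 0.0]
force: [0.9, -0.6, -2.5]
finger_gap: 0.539
t: 31.4
tcp_pos: [0.6324, 0.2486, 0.2585]
tool_rot: [0.891, 0.453, -0.001, -0.0]
force: [0.3, -0.2, -1.5]
finger_gap: 0.539
```

View pics/w7.png

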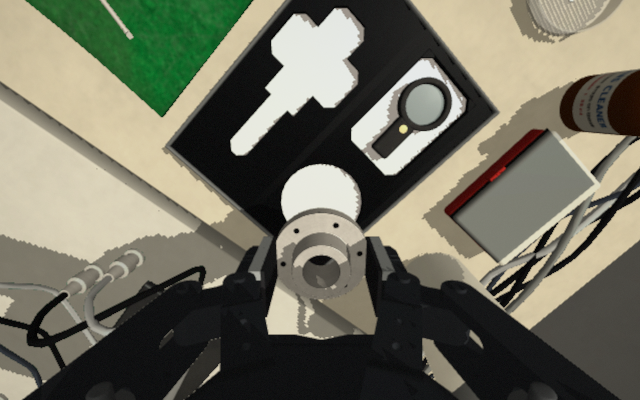

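Flange held level, hub (321,272); white round at columns 281–361, top row 165; tray corners (166,147) and (497,110); slot blade end (237,150); notch corners about (272,45)/(358,82).

```bash
python3 - <<'E'
from h import *
import pickle,cv2
np.set_printoptions(precision=4,suppress=True)
c=pickle.load(open("pics/w7.pkl","rb"))
im=cv2.imread("pics/w7.png");m=(im.min(2)>215).astype(np.uint8)*255;m[:162]=0;m[240:]=0;m[:,:270]=0;m[:,370:]=0
p=cv2.findNonZero(m)[:,0]; 
w=world("",p,.0075,c)[:,:2]
hull=cv2.convexHull(p)[:,0]; hull=hull[hull[:,1]<205]
W=world("",hull,.0075,c)[:,:2]
from scipy.optimize import least_squares
s=least_squares(lambda q:np.hypot(*(W-q[:2]).T)-q[2],[.63,.248,.032],loss="soft_l1",f_scale=.001);print("circle",s.x)
cor=world("",[(166,147),(497,110)],.014,c);print(cor)
th,o,r=fit([(.078,-.094),(-.0,0)][:0]+[(-.078,-.094),(.078,.094)],cor);print(th,o,r)
t=np.radians(th);M=np.array([[np.cos(t),-np.sin(t)],[np.sin(t),np.cos(t)]])
print("flange tgt",o+M@[.036,-.045],"red tgt",o+M@[-.039,.025])
print("blade end local",(world("",[(237,152)],.0085,c)[:,:2]-o)@M,"circle local",(s.x[:2]-o)@M)
print("hub",world("",[(321,271)],.1063,c),manip.sense()["tcp_pos"])
E
```

```text
circle [0.6307 0.2474 0.0303]
[[0.5274 0.1821 0.014 ]
 [0.648  0.3917 0.014 ]]
9.769486513512254 [0.5877 0.2869] [1.2254 1.2254]
flange tgt [0.6308 0.2487] red tgt [0.545  0.3049]
blade end local [[-0.0377 -0.061 ]] circle local [ 0.0357 -0.0462]
hub [[0.6339 0.2466 0.1063]] [0.6326 0.2487 0.2586]
```

```bash
python3 -m jog '[[[-2,0,-25,0],[0,0,-25,0],[0,0,-15,0],[0,0,-6,0],[0,0,-3,0],[0,0,-1,0],[0,0,0,0],[0,0,0,0]]]'
python3 -m jog '[[[0,0,-1,0],[0,0,0,0],[0,0,0,0],[0,0,0,0],[0,0,0,0],[0,0,0,0],[0,0,0,0],[0,0,0,0]]]' 70
```

```text
t: 32.45
tcp_pos: [0.6313, 0.249, 0.184]
tool_rot: [0.891, 0.453, 0.0, 0.0]
force: [-0.9, 0.0, -2.0]
finger_gap: 0.537
t: 33.45
tcp_pos: [0.6311, 0.249, 0.1824]
tool_rot: [0.891, 0.453, -0.0, -0.0]
force: [0.7, -0.6, 0.3]
finger_gap: 0.7
```

```bash
python3 -m jog '[[[0,0,40,0],[0,0,50,0],[-50,-6,0,6.7],[-50,-6,0,6.7],[-50,-6,0,6.7],[-50,-6,0,6.7],[-50,-6,0,6.6],[0,0,0,0]]]' 47
python3 - <<'E'
from h import *
import cv2,pickle
c=manip.camera_info("wrist"); im=manip.snapshot("wrist"); pickle.dump(c,open("pics/w8.pkl","wb"))
cv2.imwrite("pics/w8.png",im[:,:,::-1])
E
```

```text
t: 34.45
tcp_pos: [0.3763, 0.2183, 0.2724]
tool_rot: [0.723, 0.691, -0.003, -0.002]
force: [-0.4, 0.2, 0.0]
finger_gap: 0.47
```

View pics/w8.png

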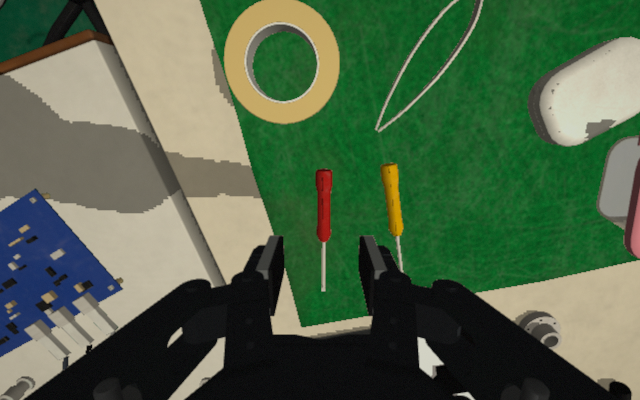

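Red handle runs (324,169)–(324,241), aligned with the jaws; yellow, undisturbed, is 70 px to the right.

```bash
python3 - <<'E'
from h import *
import pickle
np.set_printoptions(precision=4,suppress=True)
c=pickle.load(open("pics/w8.pkl","rb"))
w=world("",[(324,169),(324,241),(323,290)],.011,c);print(w[:2].mean(0),np.linalg.norm(w[0]-w[1]),np.linalg.norm(w[0]-w[2]),np.degrees(np.arctan2(*(w[2]-w[0])[1::-1])))
s=manip.sense();print(s["tcp_pos"],2*np.degrees(np.arctan2(s["tool_rot"][1],s["tool_rot"][0])))
E
```

```text
[0.3807 0.2191 0.011 ] 0.06420600700001748 0.11381644721873108 -2.9449296487024714
[0.3795 0.2189 0.2727] 87.32867104762954
```

```bash
python3 -m jog '[[[1,0,-25,-0.3],[0,0,-30,0],[0,0,-20,0],[0,0,-10,0],[0,0,-5,0],[0,0,-3,0],[0,0,0,0],[0,0,0,0]]]'
python3 -m jog '[[[0,0,0,0],[0,0,0,0],[0,0,0,0],[0,0,0,0],[0,0,0,0],[0,0,0,0],[0,0,0,0],[0,0,0,0]]]' 0 50
```

```text
t: 35.5
tcp_pos: [0.3822, 0.219, 0.1799]
tool_rot: [0.725, 0.688, 0.0, 0.0]
force: [0.3, 0.7, 0.2]
finger_gap: 0.47
t: 36.5
tcp_pos: [0.3821, 0.219, 0.1799]
tool_rot: [0.725, 0.688, 0.0, 0.0]
force: [-0.4, 0.2, 5.5]
finger_gap: 0.14
```

```bash
python3 -m jog '[[[0,0,30,0],[0,0,55,0],[20.5,10.8,0,-9.7],[20.5,10.8,0,-9.7],[20.5,10.8,0,-9.7],[20.5,10.8,0,-9.7],[20.5,10.8,0,-9.7],[20.5,10.8,0,-9.7]]]'
python3 -m jog '[[[20.5,10.8,0,-9.7],[20.5,10.8,0,-9.7],[0,0,0,0],[0,0,0,0],[0,0,0,0],[0,0,0,0],[0,0,0,0],[0,0,0,0]]]'
python3 - <<'E'
from h import *
import cv2,pickle
c=manip.camera_info("wrist"); im=manip.snapshot("wrist"); pickle.dump(c,open("pics/w9.pkl","wb"))
cv2.imwrite("pics/w9.png",im[:,:,::-1])
E
```

```text
t: 37.5
tcp_pos: [0.5054, 0.284, 0.264]
tool_rot: [0.969, 0.246, -0.001, 0.0]
force: [0.8, 0.4, -0.4]
finger_gap: 0.141
t: 38.5
tcp_pos: [0.546, 0.3054, 0.2646]
tool_rot: [0.997, 0.082, 0.0, -0.0]
force: [-0.7, 0.2, -0.0]
finger_gap: 0.14
```

View pics/w9.png

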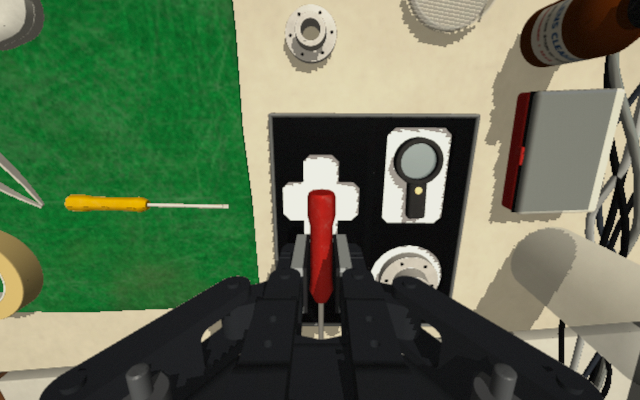

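Red handle (320,192)–(321,300); notch columns 283–358, centre row about 201; tray corners (270,116) and (478,116); large flange in its round (405,277).

```bash
python3 - <<'E'
from h import *
import pickle
np.set_printoptions(precision=4,suppress=True)
c=pickle.load(open("pics/w9.pkl","rb"))
w=np.r_[world("",[(283,201),(358,201)],.0075,c),world("",[(270,116),(478,116)],.014,c)]
th,o,r=fit([(-.07,.025),(-.008,.025),(-.078,.094),(.078,.094)],w);print(th,o,r)
t=np.radians(th);M=np.array([[np.cos(t),-np.sin(t)],[np.sin(t),np.cos(t)]])
print("tgt",o+M@[-.039,.025])
z=.2646-.1799+.011
h=world("",[(320,192),(321,300)],z,c);d=h[0]-h[1];print(h.mean(0),np.linalg.norm(d),np.degrees(np.arctan2(d[1],d[0])))
print(manip.sense()["tcp_pos"])
E
```

```text
9.15216138681581 [0.5885 0.2855] [0.3574 0.5598 1.5304 1.0732]
tgt [0.546 0.304]
[0.5457 0.3056 0.0957] 0.06368120269051097 99.82908594029765
[0.546  0.3053 0.2646]
```

```bash
python3 -m jog '[[[0,-1,-25,-0.6],[0,0,-25,0],[0,0,-18,0],[0,0,-8,0],[0,0,-4,0],[0,0,0,0],[0,0,0,0],[0,0,0,0]]]'
python3 -m jog '[[[0,0,-0.8,0],[0,0,0,0],[0,0,0,0],[0,0,0,0],[0,0,0,0],[0,0,0,0],[0,0,0,0],[0,0,0,0]]]'
python3 -m jog '[[[0,0,0,0],[0,0,0,0],[0,0,0,0],[0,0,0,0],[0,0,0,0],[0,0,0,0],[0,0,0,0],[0,0,0,0]]]' 43
```

```text
t: 39.55
tcp_pos: [0.5463, 0.3045, 0.1851]
tool_rot: [0.997, 0.077, 0.001, -0.0]
force: [0.5, -0.2, -1.3]
finger_gap: 0.142
t: 40.55
tcp_pos: [0.5462, 0.3044, 0.1839]
tool_rot: [0.997, 0.077, 0.0, -0.0]
force: [0.2, 0.5, 2.3]
finger_gap: 0.141
t: 41.55
tcp_pos: [0.5461, 0.3044, 0.1837]
tool_rot: [0.997, 0.077, -0.0, 0.0]
force: [0.2, -0.5, 0.3]
finger_gap: 0.43
```

```bash
python3 -m jog '[[[0,0,50,0],[0,0,60,0],[15,-40,0,0],[15,-45,0,0],[0,0,0,0],[0,0,0,0],[0,0,0,0],[0,0,0,0]]]'
python3 - <<'E'
from h import *
import cv2,pickle
c=manip.camera_info("wrist"); im=manip.snapshot("wrist"); pickle.dump(c,open("pics/w10.pkl","wb"))
cv2.imwrite("pics/w10.png",im[:,:,::-1])
E
python3 -m jog '[[[-40,-20,0,0],[-45,-30,0,0],[-45,-50,0,0],[0,-55,0,0],[0,-55,0,0],[0,-55,0,0],[0,-55,0,0],[12,-55,0,0]]]'
python3 -m jog '[[[16,-55,0,0],[16,-55,0,0],[16,-55,0,0],[16,-55,0,0],[14,-55,0,0],[0,-15,0,0],[0,0,0,0],[0,0,0,0]]]'
python3 - <<'E'
from h import *
import cv2,pickle
c=manip.camera_info("wrist"); im=manip.snapshot("wrist"); pickle.dump(c,open("pics/w11.pkl","wb"))
cv2.imwrite("pics/w11.png",im[:,:,::-1])
a=cv2.imread("pics/w10.png");cv2.imwrite("pics/both.png",np.hstack([a[:300,150:550],im[:300,150:550,::-1]]))
E
```

```text
t: 42.55
tcp_pos: [0.5756, 0.2205, 0.2935]
tool_rot: [0.997, 0.078, -0.0, -0.0]
force: [-0.6, 0.2, -0.2]
finger_gap: 0.428
t: 43.6
tcp_pos: [0.4608, -0.1533, 0.2937]
tool_rot: [0.997, 0.077, -0.0, -0.0]
force: [0.7, 0.6, -0.7]
finger_gap: 0.432
t: 44.6
tcp_pos: [0.5391, -0.44, 0.2932]
tool_rot: [0.997, 0.077, -0.001, -0.001]
force: [-0.7, -0.3, 0.3]
finger_gap: 0.432
```

View pics/both.png

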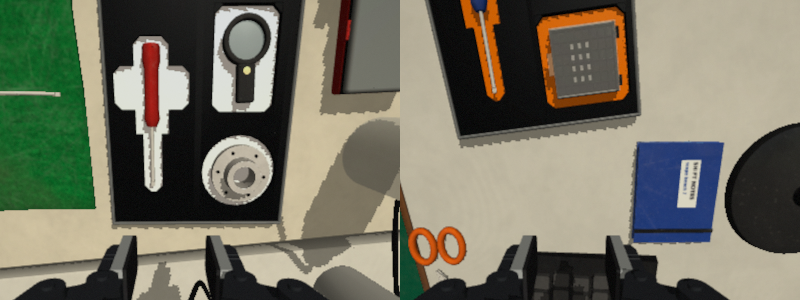

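Both trays look filled right: red handle crop (150,43)–(151,126) in the notch, large flange inside its round (238,168), box inside its square with margin on every side. One numeric check, then hand in.

```bash
python3 - <<'E'
from h import *
import pickle
np.set_printoptions(precision=4,suppress=True)
def loc(f,pts,z,th,o):
    c=pickle.load(open(f,"rb"));t=np.radians(th);M=np.array([[np.cos(t),-np.sin(t)],[np.sin(t),np.cos(t)]])
    return (world("",pts,z,c)[:,:2]-o)@M
W=(9.2,[.5885,.2862]);O=(15.9,[.4857,-.2973])
r=loc("pics/w10.pkl",[(300,43),(301,126)],.0145,*W);print("red",r.mean(0),r)
print("large foot",loc("pics/w10.pkl",[(388,170)],.016,*W),"hub",loc("pics/w10.pkl",[(394,175)],.0295,*W))
print("box",loc("pics/w11.pkl",[(301,25),(366,22),(370,92),(309,97)],.0205,*O).mean(0))
print(manip.sense()["force"]); manip.sign_off()
E
```

```text
red [-0.0393  0.0271] [[-0.0389  0.0585]
 [-0.0398 -0.0044]]
large foot [[ 0.0353 -0.0422]] hub [[ 0.0374 -0.0436]]
box [ 0.0373 -0.0453]
[-0.3248 -0.5333 -0.1043]
the job is handed in; nothing more can be done
```

Both kits are made up and the job is handed in, at about 45 s of the 122 s allowed. All five pieces are in their own cut-outs. I used 15 of the 16 picture views.

The offsets below are from each cut-out's centre, in its tray's frame, measured from the wrist camera:

| Piece | Tray | Offset from place | When measured |
|---|---|---|---|
| Blue driver | orange | about 1–4 mm | while placing the box |
| Brass flange | orange | about 1–5 mm | while placing the box |
| Parts box | orange | about 1.5 mm | final check |
| Large flange | white | about 2–3 mm | final check |
| Red driver | white | about 2 mm | final check |

- **Spread:** The views differ by about 1–3 mm between tray fits and features, which is well inside the 11 mm tolerance.
- **Heights and tilt:** I judged these from the pictures and the placing heights; I did not measure them separately. Everything looked flat in the pictures.
- **Final view:** The last picture of the orange tray did not show the brass flange or the blue handle, so both were last seen in the picture taken just before the box was set down.
- **Left in place:** The robot did not handle the yellow driver, the small steel flange or the green look-alike. The yellow driver and the small steel flange looked in place in the last wide view, with the red driver in hand.

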